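# Line up the glaze test cups by shade

### The arm

A 6-joint arm with a two-finger parallel gripper is mounted at the origin on the work surface; the furniture and walls round the work are solid. World frame = base frame: x ahead of the robot, y to its left, z up, the work surface at z = 0. Lengths are in mm, angles in degrees, forces in N, time in s.
With the tool pointing down it reaches from about 300 to 850 mm from the base axis. Payload 4.2 kg.
Tool frame: the origin (TCP) lies midway between the tips of the shut fingers; the grasp point (between the pads) lies 19 mm behind it; z points along the fingers, x is the direction in which the jaws open and shut, and the axes are right-handed (so a half turn about z gives the same grasp; the last joint's range is limited). The gripper opens to 91 mm and grips with 3 to 60 N. Pads are 32 mm wide; open, the fingers measure 118 mm over their backs; the gripper's body (76 mm by 178 mm) begins 60 mm behind the grasp point.
Start: joints at [-69.958, 18.312, 89.639, -0, 72.044, -1.146], TCP at [207.826, -536.145, 213.976] pointing down, gripper open.
Joint ranges: [-177.97, 177.97], [-48.28, 115.42], [12.27, 149.76], [-77.06, 257.06], [2.81, 150.46], [-146.56, 146.56]. Speed limits (degrees/s): [147.25, 147.25, 180, 180, 180, 180].

### API

Orientations are given as [roll, pitch, yaw] about the fixed x, y, z axes, in that order (R = Rz(yaw) Ry(pitch) Rx(roll)).
In Python, from workcell import env gives the robot as it stands. The module is installed in compiled form; this text tells all that it offers.
- The arm moves only by the tool drive_tool, never from a script. Its argument "series" is a list of rows, each a list of 3 entries, a list of its own where there are three numbers: the closure, from 0 (fully open) to 1 (shut), then the shift along the tool's x, y, z in mm, then the turn, a rotation vector about the tool's x, y, z in rad. In form: [[gripper, [dx, dy, dz], [rx, ry, rz]], ...]. A call has exactly 5 rows; each row is the pose to reach, as a shift and turn from the pose commanded when the call began, along the tool's axes at that moment; what a row does not reach only later rows make up. A row lasts 1/10 s, in which the tool goes at most 50 mm and 8.59 degrees, less where a joint would pass 70% of its speed; a pose out of reach is approached as far as the arm can. A call with a gripper value outside its range is refused whole. The fingers move at their own pace and stop on an object; "squeeze" is the grip in N (left out, the last holds). Time passes only in rows, so rows that repeat a pose let the fingers close, or fill a call up. It gives the time, the measured TCP pose, the force and the opening at its end, in the units of the state.
- env.state(): the state, without advancing time (a new reading comes with each control period).
- env.grab_frame(name): name is "scene" or "side" or "wrist"; returns a dict with "image" (480x640x3 uint8, red, green, blue), "K" (3x3 intrinsics, pixels), "origin" and "orientation" of the camera in the world. Camera axes: x right, y down, z forward; pixel columns grow to the right and rows downward; lengths in mm; the calibration is good to about 2 mm. The wrist camera is an equidistant fisheye: a pixel r from the principal point sees the ray r / f radians off the axis. A picture is of the moment at which its call begins. There is no depth.
- env.job_done(): hands the job in, once; it reports no verdict.
The state is a dict: "time_s": time; "qpos": joint angles; "qvel": joint speeds; "effort": joint torques, N m; "ee_pos": TCP position; "ee_rot": TCP orientation; "force": force on the tool from outside, world axes, zero at the start; "torque": the same for the moment, N m; "gripper_width": finger opening in mm.
Only numpy, scipy, OpenCV 4.12 (cv2) and the standard library are available. Lean on these libraries where they do the work, as an engineer would, in place of code of your own. Each camera call takes 0.05 s, during which the arm holds its last target.

### The job

Line up the four glaze test cups on the sample board in order of shade, each standing upright in the middle of its own grey felt mark: the palest cup on the mark next to the white tag, then darker and darker, to the darkest next to the black tag. Do not tip a cup over on the way.

Things in the scene. Friction and masses are not known exactly. Their poses are not given: they have to be found in the camera images.
- cup_cream: small round glaze test cup, open at the top, cream-white (the palest) glaze with a thin bare buff foot (foot 6 mm high, 30 mm across); 36 mm outside diameter, 42 mm tall, walls 3 mm, hollow 18 mm deep, about 60 g, loose, standing upright on the bench at the start. Origin: centre of its underside, z up; round, so its yaw means nothing.
- cup_sky: small round glaze test cup, open at the top, light sky-blue (second palest) glaze with a thin bare buff foot (foot 6 mm high, 30 mm across); 36 mm outside diameter, 42 mm tall, walls 3 mm, hollow 18 mm deep, about 60 g, loose, standing upright on the bench at the start. Origin: centre of its underside, z up; round, so its yaw means nothing.
- cup_blue: small round glaze test cup, open at the top, strong medium-blue (second darkest) glaze with a thin bare buff foot (foot 6 mm high, 30 mm across); 36 mm outside diameter, 42 mm tall, walls 3 mm, hollow 18 mm deep, about 60 g, loose, standing upright on the bench at the start. Origin: centre of its underside, z up; round, so its yaw means nothing.
- cup_navy: small round glaze test cup, open at the top, navy, nearly black (the darkest) glaze with a thin bare buff foot (foot 6 mm high, 30 mm across); 36 mm outside diameter, 42 mm tall, walls 3 mm, hollow 18 mm deep, about 60 g, loose, standing upright on the bench at the start. Origin: centre of its underside, z up; round, so its yaw means nothing.
- mark_a: round grey felt disc, 46 mm across and 3 mm thick, one of the four in a row on the sample board, at one end of the row, next to mark_b. Neighbouring discs are 62 mm apart, centre to centre. Fixed. Origin: centre of the disc's underside (on the board's upper face, 12 mm above the bench); its top, on which a cup stands, is 3 mm above that. Its x axis is level and runs across the board, its y axis runs along the row.
- mark_b: round grey felt disc, 46 mm across and 3 mm thick, one of the four in a row on the sample board, between mark_a and mark_c. Neighbouring discs are 62 mm apart, centre to centre. Fixed. Origin: centre of the disc's underside (on the board's upper face, 12 mm above the bench); its top, on which a cup stands, is 3 mm above that. Its x axis is level and runs across the board, its y axis runs along the row.
- mark_c: round grey felt disc, 46 mm across and 3 mm thick, one of the four in a row on the sample board, between mark_b and mark_d. Neighbouring discs are 62 mm apart, centre to centre. Fixed. Origin: centre of the disc's underside (on the board's upper face, 12 mm above the bench); its top, on which a cup stands, is 3 mm above that. Its x axis is level and runs across the board, its y axis runs along the row.
- mark_d: round grey felt disc, 46 mm across and 3 mm thick, one of the four in a row on the sample board, at the other end of the row, next to mark_c. Neighbouring discs are 62 mm apart, centre to centre. Fixed. Origin: centre of the disc's underside (on the board's upper face, 12 mm above the bench); its top, on which a cup stands, is 3 mm above that. Its x axis is level and runs across the board, its y axis runs along the row.
- white_tag: flat white strip, 60 x 14 x 6 mm, fixed across one end of the sample board (plywood, 80 x 272 x 12 mm), 30 mm past the centre of the last disc, mark_a or mark_d; marks the pale end. Origin: centre of its underside. Keep clear of the drawer chest: 0.225 high (brush pot on top higher), x over 0.48, y -0.03 to 0.31; its open drawer, 0.11 high, reaches to x = 0.40 at y -0.02 to 0.13.
- black_tag: flat black strip, 60 x 14 x 6 mm, lying across the other end of the sample board from the white tag; it marks the dark end of the row. Fixed. Origin: centre of its underside, on the board. One cup starts alone at the left, left of the drawer chest's open drawer; the other three start beyond the board, right of the chest.
Mind the look-alikes: they are no part of the job. There is more than one size of the cup_sky; the one meant has the size given above.

How it is judged:
By the outcome, as a careful person would: the job done as asked, in the order asked, and still so for the second after the job is handed in, with the robot touching nothing.
It also fails if it takes over 93 s, if anything falls off the work surface, if the arm or the gripper's body presses on something with over 40 N, if the wrist force passes 120 N, or if a joint passes its speed limit or range.

## Working session

There is one attempt and no reset: what is moved stays moved. The work goes in short steps, Python scripts to look and compute and a tool call to move; the robot and the scene stay as the last step left them, time stands still between calls to the robot, and variables do not carry over. Pictures are saved under pics/ and viewed, and the job is handed in when it is done.

Besides the shell and the picture viewer there is one more tool, called after "Emit:" as a command line: name --argument value ..., lists and objects as JSON in quotes. drive_tool: Moves the arm, as the interface text tells. Its arguments: {"type":"object","properties":{"series":{"type":"array","items":{"type":"array"}},"squeeze":{"type":"number"}},"required":["series"]}

```bash
mkdir -p pics
cat > h.py <<'E'
from workcell import env
import cv2, numpy as np, pickle
def snap(n,f):
    g=env.grab_frame(n); pickle.dump(g,open(f'pics/{f}.pkl','wb'))
    cv2.imwrite(f'pics/{f}.png',g['image'][:,:,::-1]); return g
E
python3 - <<'E'
from h import *
for n in ["scene","side","wrist"]:
    g=snap(n,n+"0"); print(n,g['K'],g['origin'],g['orientation'])
print(env.state())
E
```

```text
scene [[526.83155929   0.         322.13901355]
 [  0.         526.83155929 236.05437293]
 [  0.           0.           1.        ]] [-237.18441261  768.415561    651.13191898] [-118.44730646   -0.77524735 -135.39008203]
side [[489.51930866   0.         308.03300557]
 [  0.         489.51930866 234.98546646]
 [  0.           0.           1.        ]] [ 378.65261403 -876.8367914   633.55740967] [-125.19031948   -0.40896094   -7.00654284]
wrist [[371.64829954   0.         319.12966762]
 [  0.         371.64829954 237.03325713]
 [  0.           0.           1.        ]] [ 281.24718978 -508.50147807  384.04840408] [ 1.63885452e+02  1.10221496e-01 -6.88660474e+01]
{'time_s': 0.15, 'qpos': array([-6.99556558e+01,  1.83424186e+01,  8.96889403e+01, -4.09698623e-04,
        7.20413373e+01, -1.14485510e+00]), 'qvel': array([ 0.03644008, -0.11185399, -0.21605047, -0.0008832 ,  0.03206235,
        0.13646825]), 'effort': array([-3.06074526e-04, -4.12772512e+01, -2.32155597e+01,  7.26759690e-02,
        4.33733698e-02, -1.03256971e-04]), 'ee_pos': array([ 207.7200312 , -535.78893538,  213.33105594]), 'ee_rot': array([-1.79998937e+02,  7.26894610e-02, -6.88106735e+01]), 'force': array([-0.81944619,  0.55606266,  0.03493829]), 'torque': array([-0.03467419, -0.01774589, -0.04743237]), 'gripper_width': 91.27861785039313}
```

View pics/scene0.png

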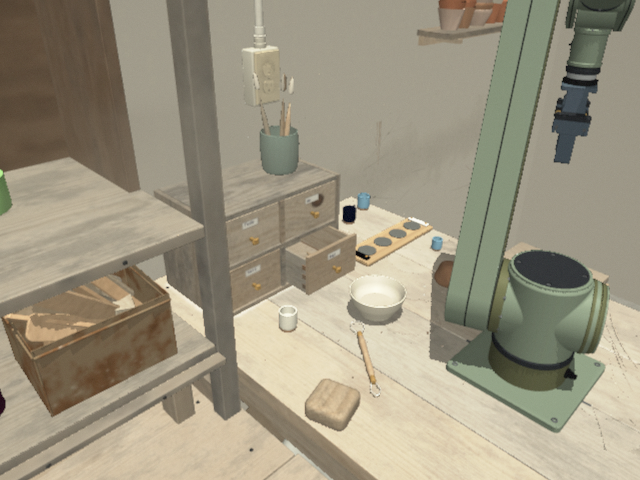

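View pics/side0.png

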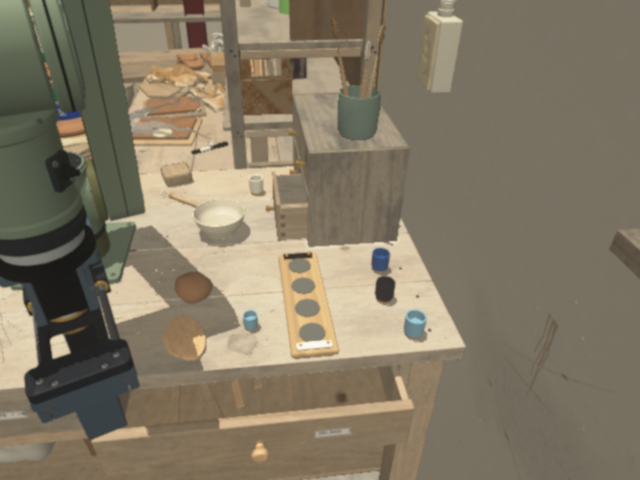

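View pics/wrist0.png

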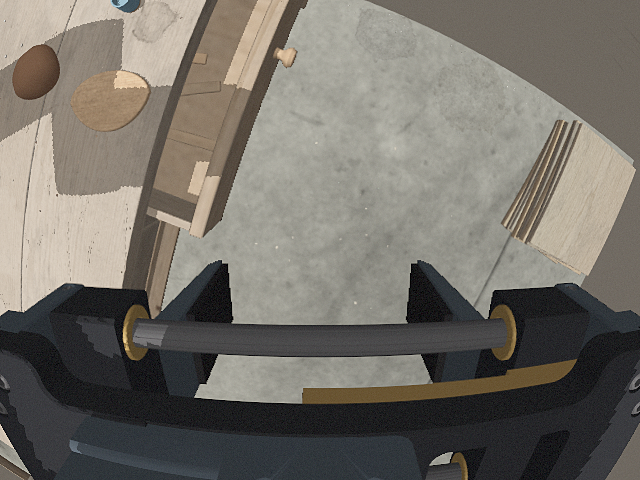

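The two sky-blue cups in the side view are at (415,324), larger and beyond the board, and at (250,320), smaller and on the near side. The first fits the description. I'll enlarge both and measure them.

```bash
cat >> h.py <<'E'
from scipy.spatial.transform import Rotation as Ro
def proj(g,P):
    R=Ro.from_euler('xyz',g['orientation'],degrees=True).as_matrix()
    c=(np.atleast_2d(P)-g['origin'])@R; K=g['K']
    return np.c_[K[0,0]*c[:,0]/c[:,2]+K[0,2],K[1,1]*c[:,1]/c[:,2]+K[1,2]]
def back(g,uv,z):
    R=Ro.from_euler('xyz',g['orientation'],degrees=True).as_matrix(); K=g['K']
    d=R@np.array([(uv[0]-K[0,2])/K[0,0],(uv[1]-K[1,2])/K[1,1],1]); o=np.array(g['origin'])
    return o+d*(z-o[2])/d[2]
def load(f): return pickle.load(open(f'pics/{f}.pkl','rb'))
def crop(f,x0,y0,w,h,s,out,im=None):
    im=load(f)['image'] if im is None else im
    cv2.imwrite(f'pics/{out}.png',cv2.resize(im[y0:y0+h,x0:x0+w,::-1],None,fx=s,fy=s,interpolation=cv2.INTER_CUBIC))
E
python3 - <<'E'
from h import *
crop('side0',235,240,205,120,3.9,'c1')
a=load('side0')['image'];b=load('scene0')['image']
i1=cv2.resize(a[165:205,235:285],(400,320),interpolation=cv2.INTER_CUBIC)
i2=cv2.resize(b[295:335,265:315],(400,320),interpolation=cv2.INTER_CUBIC)
cv2.imwrite('pics/c2.png',np.hstack([i1,i2])[:,:,::-1])
crop('scene0',330,180,120,90,6,'c3')
E
```

```text
(no output)
```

View pics/c1.png

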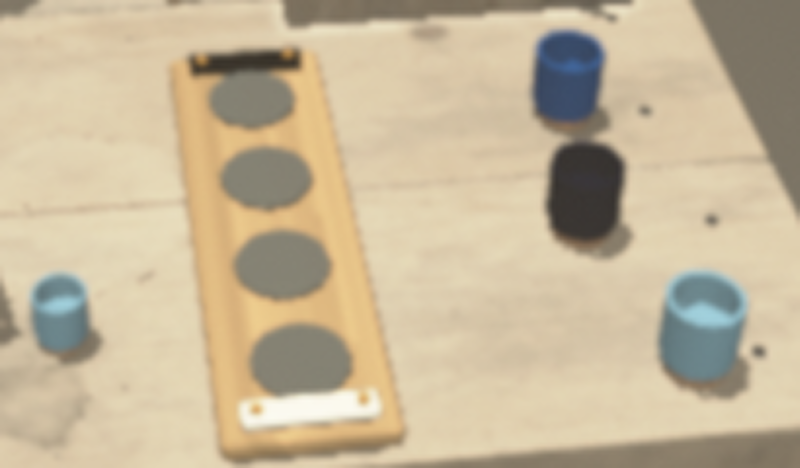

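View pics/c2.png

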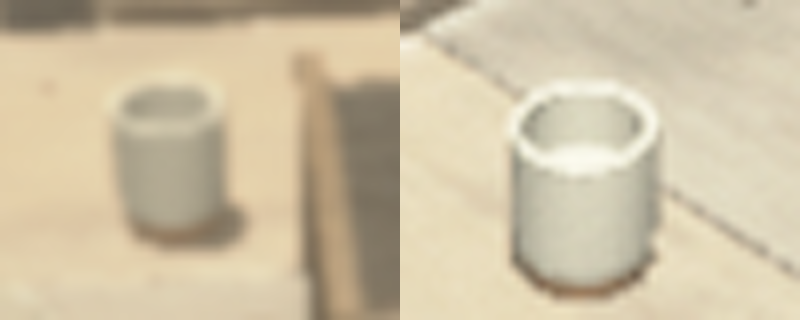

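View pics/c3.png

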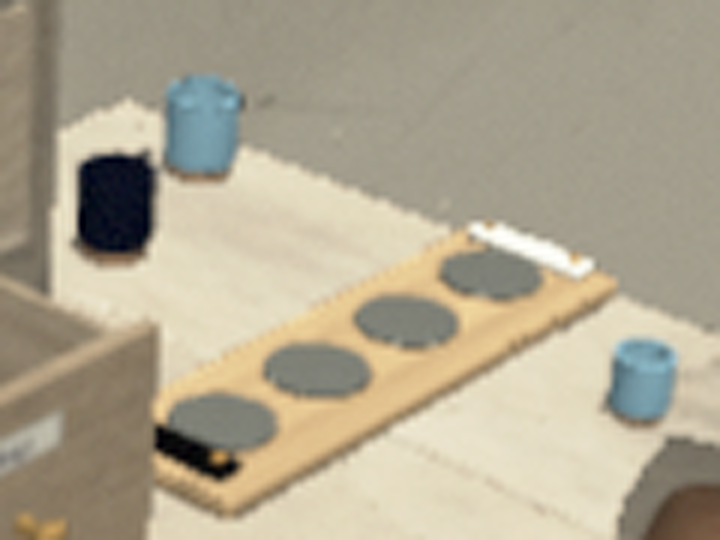

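```bash
cat >> h.py <<'E'
from scipy.optimize import minimize
t=np.linspace(0,2*np.pi,40,endpoint=False)
def cylpts(x,y,z0,r,h):
    return np.r_[[(x+r*np.cos(a),y+r*np.sin(a),z0+h) for a in t],[(x+r*np.cos(a),y+r*np.sin(a),z0+h/7) for a in t]]
def bbox(g,p,z0,r,h):
    q=proj(g,cylpts(p[0],p[1],z0,r,h)); return np.r_[q.min(0),q.max(0)]
def refine(im,mask_fn,x0,y0,w,h,S=4):
    c=cv2.resize(im[y0:y0+h,x0:x0+w],None,fx=S,fy=S,interpolation=cv2.INTER_CUBIC)
    m=mask_fn(c.astype(int)).astype(np.uint8)
    n,l,st,ce=cv2.connectedComponentsWithStats(m)
    k=1+np.argmax(st[1:,4]); s=st[k]
    hu=cv2.convexHull(np.argwhere(l==k)[:,::-1].astype(np.float32))[:,0]
    hu=(hu+.5)/S-.5+[x0,y0]
    return hu
def fithull(g,hu,z0,r=18,h=42,init=None):
    M=cv2.moments(hu.astype(np.float32)); c=np.array([M['m10'],M['m01']])/M['m00']
    if init is None: init=back(g,c,z0+h*.55)[:2]
    def mm(p):
        q=cv2.convexHull(proj(g,cylpts(p[0],p[1],z0,r,h)).astype(np.float32)); N=cv2.moments(q)
        return np.array([N['m10'],N['m01']])/N['m00'],N['m00']
    res=minimize(lambda p:np.sum((mm(p)[0]-c)**2),init,method='Nelder-Mead')
    return res.x, np.sqrt(M['m00']/mm(res.x)[1]),c
def isblue(c): return (c[:,:,2]-c[:,:,0]>25)
def isdark(c): return (c.sum(2)<240)
E
python3 - <<'E'
from h import *
s=load('side0');c=load('scene0')
def go(g,nm,fn,b):
    hu=refine(g['image'],fn,*b); p,k,ce=fithull(g,hu,0); print(nm,p.round(1),'scale',round(k,3),ce.round(1))
go(s,'sky',isblue,(400,302,35,45)); go(s,'small',isblue,(238,305,25,30)); go(s,'blue',isblue,(365,243,35,32)); go(s,'navy',isdark,(370,272,30,32))
go(c,'sky',isblue,(352,186,25,25)); go(c,'small',isblue,(428,232,20,20)); go(c,'navy',lambda q:(q.sum(2)<200),(338,202,20,24))
# cream top rim ellipses
def px(u,v,x0,y0,S): return np.array([(u+.5)/S-.5+x0,(v+.5)/S-.5+y0])
print('cream side rim',back(s,px(167,103,235,165,8),42),'scene rim',back(c,px(585-400,128,265,295,8),42))
print('cream bbox centre side: rim L/R',back(s,px(112,103,235,165,8),42),back(s,px(223,103,235,165,8),42))
# marks
def dis(q): 
    return (abs(q[:,:,0]-q[:,:,2])<35)&(q.sum(2)<480)&(q.sum(2)>250)
for v,(u,w) in zip('1234',[(252,100),(266,178),(283,264),(301,357)]):
    print('side',v,back(s,px(u,w,235,240,3.9),15).round(1))
for v,(u,w) in zip('1234',[(222,421),(317,369),(407,320),(491,272)]):
    print('scene',v,back(c,px(u,w,330,180,6),15).round(1))
E
```

```text
sky [ 639.7 -300. ] scale 0.868 [414.8 322.3]
small [ 357.1 -259.6] scale 0.572 [249.8 319.1]
blue [ 623.4 -118.2] scale 0.874 [380.2 258.6]
navy [ 609.5 -208.9] scale 0.895 [384.6 288.8]
sky [ 640.4 -301.1] scale 0.908 [363.3 200. ]
small [ 351.  -240.9] scale 0.628 [436.7 242.5]
navy [ 609.6 -205. ] scale 0.91 [348.7 213.6]
cream side rim [384.45485723 219.10503537  42.        ] scene rim [381.46852077 223.84640065  42.        ]
cream bbox centre side: rim L/R [367.31322951 220.98323369  42.        ] [401.91549379 217.19188344  42.        ]
side 1 [ 459.5 -109.9   15. ]
side 2 [ 459.8 -171.3   15. ]
side 3 [ 460.8 -232.4   15. ]
side 4 [ 461.6 -291.5   15. ]
scene 1 [ 457.6 -101.6   15. ]
scene 2 [ 458.2 -163.3   15. ]
scene 3 [ 458.7 -225.2   15. ]
scene 4 [ 460.5 -288.2   15. ]
```

```bash
cat >> h.py <<'E'
def plan(pos,yaw):
    s=env.state(); R0=Ro.from_euler('xyz',s['ee_rot'],degrees=True)
    Rt=Ro.from_euler('xyz',[180,0,yaw],degrees=True)
    d=R0.inv().apply(np.array(pos)-s['ee_pos']); rv=(R0.inv()*Rt).as_rotvec()
    print('t',round(s['time_s'],2),'pos',s['ee_pos'].round(1),s['ee_rot'].round(1),'w',round(s['gripper_width'],1),'F',s['force'].round(1))
    print('shift',d.round(1),'rot',rv.round(3),'rows',round(max(np.linalg.norm(d)/50,np.degrees(np.linalg.norm(rv))/8.59),1))
def fproj(g,P):
    R=Ro.from_euler('xyz',g['orientation'],degrees=True).as_matrix()
    c=(np.atleast_2d(P)-g['origin'])@R; rr=np.hypot(c[:,0],c[:,1]); th=np.arctan2(rr,c[:,2]); K=g['K']
    return np.c_[K[0,0]*th*c[:,0]/rr+K[0,2],K[1,1]*th*c[:,1]/rr+K[1,2]]
def fback(g,uv,z):
    R=Ro.from_euler('xyz',g['orientation'],degrees=True).as_matrix(); K=g['K']
    a=np.array([(uv[0]-K[0,2])/K[0,0],(uv[1]-K[1,2])/K[1,1]]); th=np.hypot(*a)
    d=R@np.r_[a/th*np.sin(th),np.cos(th)]; o=np.array(g['origin']); return o+d*(z-o[2])/d[2]
E
python3 -c "
from h import *
plan([520,-200,260],-150)
s=load('side0');print(back(s,(460,348),0),back(s,(400,225),0))"
```

```text
t 0.15 pos [ 207.7 -535.8  213.3] [-1.80e+02  1.00e-01 -6.88e+01] w 91.3 F [-0.8  0.6  0. ]
shift [-200.3 -412.5  -46.4] rot [1.000e-03 1.000e-03 1.417e+00] rows 9.5
[ 708.41180508 -344.76953351    0.        ] [709.52404607  30.37516983   0.        ]
```

Emit:
drive_tool --series '[[0,[-20,-41,-10],[0,0,0.14]],[0,[-40,-82,-20],[0,0,0.28]],[0,[-60,-124,-30],[0,0,0.42]],[0,[-80,-165,-40],[0,0,0.56]],[0,[-100,-206,-46],[0,0,0.7]]]'

```text
time_s: 0.65
ee_pos: [362.7, -369.6, 260.1]
ee_rot: [-180.0, -0.0, -108.7]
force: [0.6, -0.4, 0.4]
gripper_width: 91.2
```

```bash
python3 -c "
from h import *
plan([520,-200,260],-150)"
```

```text
t 0.65 pos [ 362.7 -369.6  260.1] [-180.    -0.  -108.7] w 91.2 F [ 0.6 -0.4  0.4]
shift [-2.111e+02 -9.470e+01  1.000e-01] rot [-0.001 -0.     0.721] rows 4.8
```

Emit:
drive_tool --series '[[0,[-42,-19,0],[0,0,0.144]],[0,[-84,-38,0],[0,0,0.288]],[0,[-126,-57,0],[0,0,0.432]],[0,[-168,-76,0],[0,0,0.576]],[0,[-211,-95,0],[0,0,0.72]]]'

```text
time_s: 1.15
ee_pos: [514.3, -204.5, 259.3]
ee_rot: [180.0, -0.0, -147.7]
force: [0.0, -0.8, -0.7]
gripper_width: 91.0
```

```bash
python3 -c "
from h import *
g=snap('wrist','w1');print(env.state()['ee_pos'],env.state()['ee_rot'],env.state()['qpos'].round(1),g['origin'],g['orientation'])"
```

```text
[ 518.90364142 -199.23165312  258.99591691] [ 179.87244835    0.35183098 -147.82148558] [-22.4  15.1  87.7   0.4  77.1 125.3] [ 556.50017984 -272.02465457  430.17440047] [ 1.63843730e+02  7.61050663e-03 -1.47779029e+02]
```

View pics/w1.png

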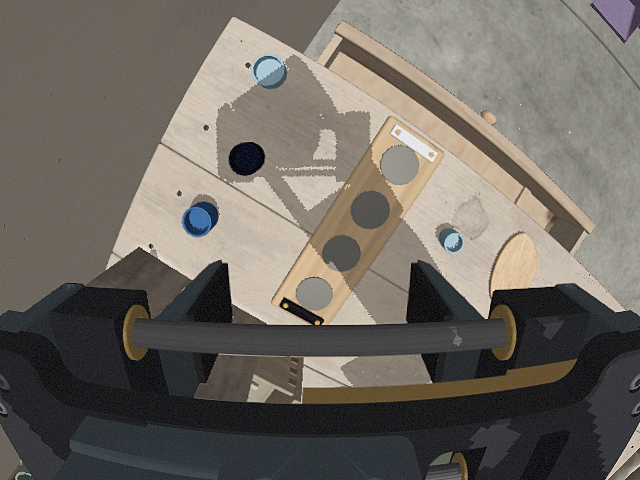

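```bash
cat > m.py <<'E'
from h import *
import sys
f=sys.argv[1]
g=snap('wrist',f); print(g['origin'],env.state()['ee_pos'])
crop(f,150,40,200,150,4,f+'a'); crop(f,170,120,200,150,4,f+'b') ; crop(f,260,110,200,200,3,f+'c')
E
python3 m.py w2
```

```text
[ 560.23807106 -267.70350082  429.66593401] [ 516.37193381 -202.06555628  258.87110228]
```

View pics/w2a.png

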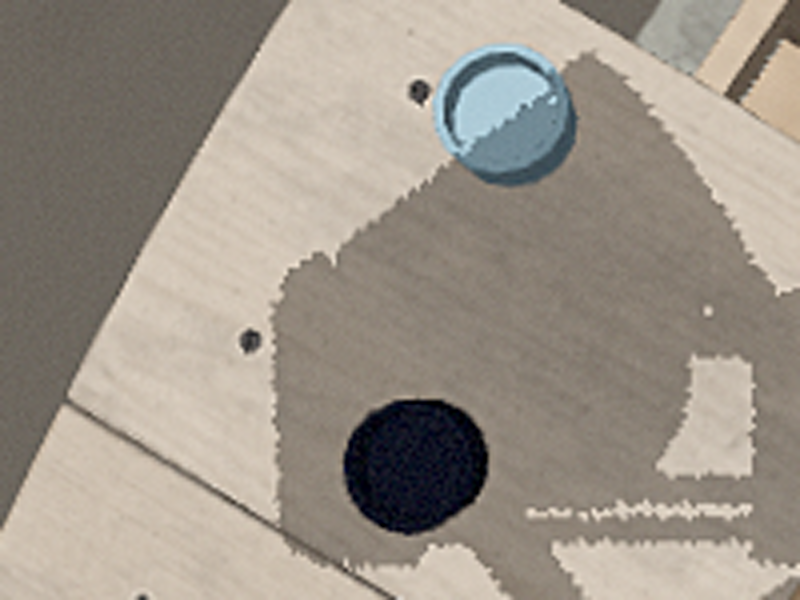

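View pics/w2c.png

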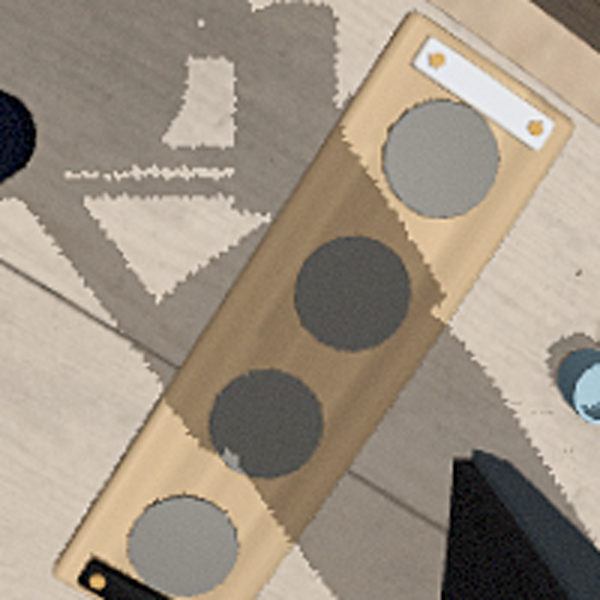

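View pics/w2b.png

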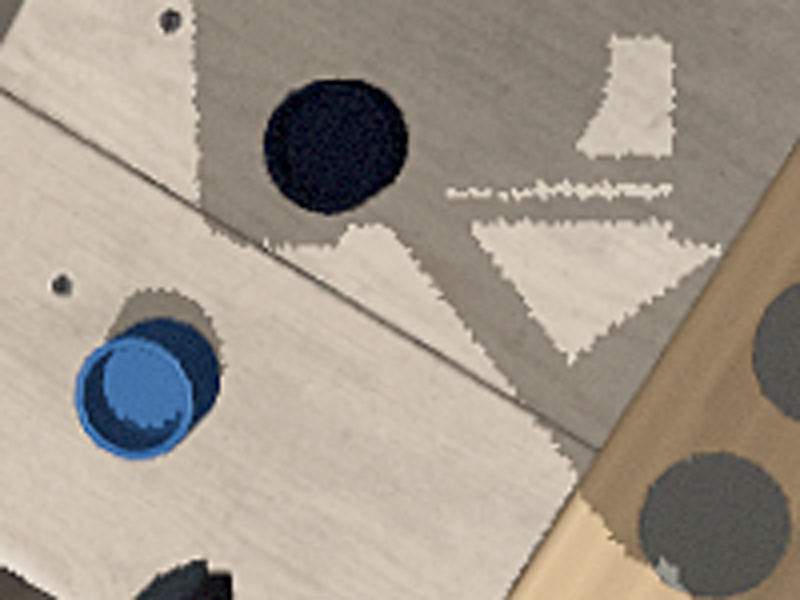

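```bash
cat >> h.py <<'E'
def fitw(g,fn,b,z0=0,r=18,h=42,foot=True,S=4):
    hu=refine(g['image'],fn,*b,S=S); M=cv2.moments(hu.astype(np.float32)); c=np.array([M['m10'],M['m01']])/M['m00']
    def mm(p):
        P=cylpts(p[0],p[1],z0,r,h) if h>5 else np.array([(p[0]+r*np.cos(a),p[1]+r*np.sin(a),z0) for a in t])
        N=cv2.moments(cv2.convexHull(fproj(g,P).astype(np.float32))); return np.array([N['m10'],N['m01']])/N['m00'],N['m00']
    res=minimize(lambda p:np.sum((mm(p)[0]-c)**2),fback(g,c,z0+h*.6)[:2],method='Nelder-Mead')
    return res.x.round(1),round(float(np.sqrt(M['m00']/mm(res.x)[1])),3),c.round(1)
def grey(q): return (abs(q[:,:,0]-q[:,:,2])<22)&(q.sum(2)<480)
E
python3 - <<'E'
from h import *
for f in ['w1','w2']:
    g=load(f)
    print('sky',fitw(g,lambda q:q[:,:,2]-q[:,:,0]>12,(248,44,50,48)))
    print('navy',fitw(g,lambda q:q.sum(2)<200,(225,132,50,50)))
    print('blue',fitw(g,lambda q:q[:,:,2]-q[:,:,0]>20,(175,190,60,54)))
    for nm,b in zip('4321',[(376,138,54,54),(344,186,52,50),(316,230,50,46),(290,265,48,44)]):
        print('mark',nm,fitw(g,grey,b,15,23,0))
E
```

```text
sky (array([ 638.7, -301. ]), 0.961, array([268.5,  70.6]))
navy (array([ 609.4, -206.9]), 0.962, array([246.2, 158.1]))
blue (array([ 622.9, -117.7]), 0.954, array([199.5, 218.8]))
mark 4 (array([ 461.1, -290.8]), 0.974, array([399.1, 164.5]))
mark 3 (array([ 460.4, -229.1]), 0.977, array([369.9, 209.4]))
mark 2 (array([ 459.8, -167.3]), 0.975, array([341.1, 252.9]))
mark 1 (array([ 461.1, -102.9]), 1.03, array([311.5, 294.3]))
sky (array([ 638.7, -301. ]), 0.96, array([275.8,  68.1]))
navy (array([ 609.3, -206.9]), 0.961, array([253.4, 155.8]))
blue (array([ 622.8, -117.7]), 0.956, array([206.2, 216.8]))
mark 4 (array([ 461.1, -290.9]), 0.973, array([406.5, 162.4]))
mark 3 (array([ 460.6, -228.9]), 0.972, array([377. , 207.4]))
mark 2 (array([ 460.2, -167.1]), 0.966, array([347.9, 250.9]))
mark 1 (array([463.5, -99.5]), 1.119, array([315.3, 293.6]))
```

```bash
python3 -c "
from h import *
plan([638.7,-301,80],-150)"
```

```text
t 1.25 pos [ 516.4 -202.1  258.9] [ 1.799e+02  1.000e-01 -1.472e+02] w 91.1 F [-0.6 -1.3 -0.5]
shift [ -48.8 -149.7  178.8] rot [0.001 0.002 0.049] rows 4.8
```

Emit:
drive_tool --series '[[0,[-10,-33,40],[0,0,0]],[0,[-20,-66,80],[0,0,0]],[0,[-32,-100,120],[0,0,0]],[0,[-46,-152,165],[0,0,0]],[0,[-46,-152,165],[0,0,0]]]'

```text
time_s: 1.75
ee_pos: [633.7, -311.0, 90.5]
ee_rot: [179.8, -0.2, -147.4]
force: [-0.1, -0.2, -0.2]
gripper_width: 91.0
```

```bash
python3 -c "
from h import *
plan([638.7,-301,80],-150);print(env.state()['qvel'].round(1),env.state()['qpos'].round(1))"
```

```text
t 1.75 pos [ 633.7 -311.    90.5] [ 179.8   -0.2 -147.4] w 91.0 F [-0.1 -0.2 -0.2]
shift [-9.7  5.7 10.4] rot [ 0.003 -0.003  0.046] rows 0.3
[ -4.5  25.3 -21.5   0.4  -4.2  -4.7] [-27.1  35.   79.9  -0.   65.3 120.3]
```

Emit:
drive_tool --series '[[0,[0,0,0],[0,0,0]],[0,[0,0,0],[0,0,0]],[0,[0,0,0],[0,0,0]],[0,[0,0,0],[0,0,0]],[0,[0,0,0],[0,0,0]]]'

```text
time_s: 2.25
ee_pos: [634.1, -309.0, 96.3]
ee_rot: [-179.9, 0.1, -147.4]
force: [-0.9, -0.1, -0.1]
gripper_width: 91.0
```

```bash
python3 -c "
from h import *
plan([638.7,-301,80],-150);print(env.state()['qvel'].round(1),env.state()['qpos'].round(1))"
```

```text
t 2.25 pos [ 634.1 -309.    96.3] [-1.799e+02  1.000e-01 -1.474e+02] w 91.0 F [-0.9 -0.1 -0.1]
shift [-8.2  4.3 16.3] rot [-0.002  0.001  0.046] rows 0.4
[-0.   0.4 -0.1 -0.1 -0.1 -0. ] [-26.9  34.5  79.9  -0.   65.4 120.5]
```

Emit:
drive_tool --series '[[0,[-8.2,4.3,20],[0,0,0]],[0,[-8.2,4.3,50],[0,0,0]],[0,[-8.2,4.3,75],[0,0,0]],[0,[-8.2,4.3,86],[0,0,0]],[0,[-8.2,4.3,86],[0,0,0]]]'

```text
time_s: 2.75
ee_pos: [637.7, -300.7, 7.4]
ee_rot: [179.9, -0.1, -147.4]
force: [0.3, -0.2, -0.0]
gripper_width: 91.3
```

```bash
python3 -c "
from h import *
plan([638.7,-301,10],-147.4)
g=snap('wrist','w3')"
```

```text
t 2.75 pos [ 637.7 -300.7    7.4] [ 1.799e+02 -1.000e-01 -1.474e+02] w 91.3 F [ 0.3 -0.2 -0. ]
shift [-0.7 -0.8 -2.6] rot [ 0.002 -0.001  0.   ] rows 0.1
```

View pics/w3.png

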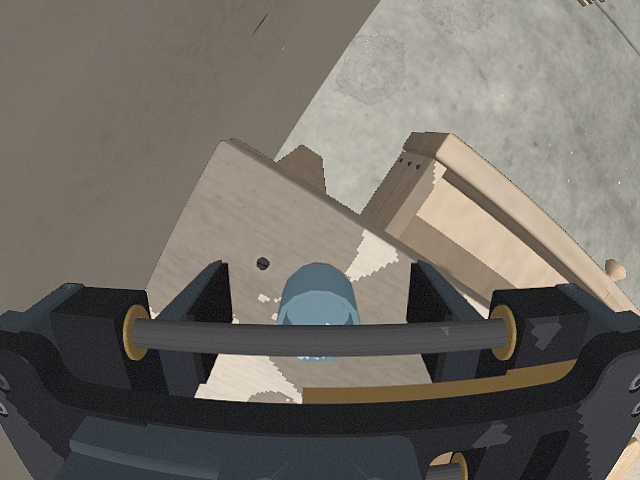

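The sky cup stands midway between the jaws, at about (318,310). I'll close on it.

Emit:
drive_tool --series '[[0.3,[0,0,0],[0,0,0]],[0.7,[0,0,0],[0,0,0]],[0.8,[0,0,0],[0,0,0]],[0.8,[0,0,0],[0,0,0]],[0.8,[0,0,0],[0,0,0]]]' --squeeze 15

```text
time_s: 3.3
ee_pos: [638.8, -301.4, 8.9]
ee_rot: [-180.0, 0.0, -147.4]
force: [-0.6, 0.2, 0.7]
gripper_width: 54.1
```

```bash
python3 -c "
from h import *
plan([460.5,-229,60],-147.4)"
```

```text
t 3.3 pos [ 638.8 -301.4    8.9] [-180.     0.  -147.4] w 54.1 F [-0.6  0.2  0.7]
shift [111.2 157.1 -51.2] rot [-0.001  0.     0.   ] rows 4.0
```

Emit:
drive_tool --series '[[0.8,[0,0,0],[0,0,0]],[0.8,[0,0,0],[0,0,0]],[0.8,[0,0,0],[0,0,0]],[0.8,[0,0,-5],[0,0,0]],[0.8,[0,0,-30],[0,0,0]]]'

```text
time_s: 3.8
ee_pos: [636.4, -300.2, 35.7]
ee_rot: [179.6, -0.2, -147.4]
force: [0.1, 1.0, -1.2]
gripper_width: 36.2
```

Emit:
drive_tool --series '[[0.8,[15,22,-30],[0,0,0]],[0.8,[40,57,-31],[0,0,0]],[0.8,[65,92,-31],[0,0,0]],[0.8,[90,127,-31],[0,0,0]],[0.8,[111.2,157.1,-31],[0,0,0]]]'

```text
time_s: 4.3
ee_pos: [458.2, -227.9, 69.8]
ee_rot: [180.0, -0.0, -147.4]
force: [0.3, -0.6, -0.7]
gripper_width: 35.9
```

Emit:
drive_tool --series '[[0.8,[0,0,0],[0,0,0]],[0.8,[0,0,0],[0,0,0]],[0.8,[0,0,0],[0,0,0]],[0.8,[0,0,0],[0,0,0]],[0.8,[0,0,0],[0,0,0]]]'

```text
time_s: 4.8
ee_pos: [461.3, -229.3, 69.4]
ee_rot: [-180.0, 0.0, -147.4]
force: [-0.5, 0.3, -0.8]
gripper_width: 35.7
```

```bash
python3 -c "
from h import *
plan([460.5,-229,25],-147.4);print(env.state()['qvel'].round(1))
g=snap('wrist','w4');s=snap('side','s4');crop('side0',250,220,200,150,4,'s4c',s['image'])"
```

```text
t 4.8 pos [ 461.3 -229.3   69.4] [-180.     0.  -147.4] w 35.7 F [-0.5  0.3 -0.8]
shift [ 0.5  0.7 44.4] rot [-0.001  0.     0.   ] rows 0.9
[-0.1 -0.2  0.5  0.   0.1 -0.1]
```

View pics/s4c.png

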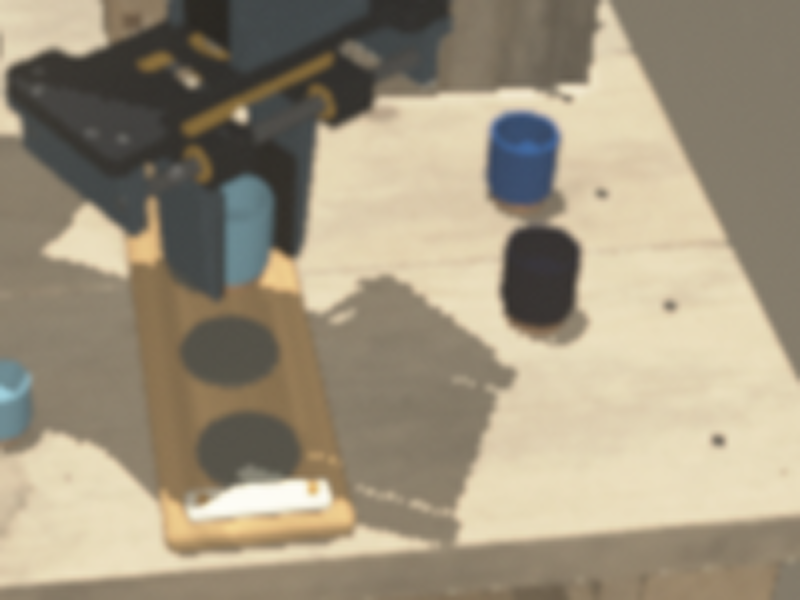

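View pics/w4.png

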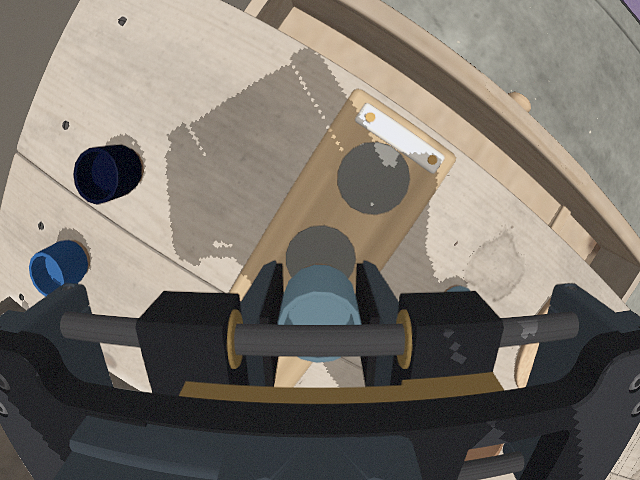

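Emit:
drive_tool --series '[[0.8,[0.5,0.7,15],[0,0,0]],[0.8,[0.5,0.7,30],[0,0,0]],[0.8,[0.5,0.7,40],[0,0,0]],[0.8,[0.5,0.7,44],[0,0,0]],[0.8,[0.5,0.7,45],[0,0,0]]]'

```text
time_s: 5.4
ee_pos: [459.6, -228.6, 24.1]
ee_rot: [180.0, -0.0, -147.4]
force: [0.2, -0.6, -0.4]
gripper_width: 35.7
```

Emit:
drive_tool --series '[[0.8,[0,0,0],[0,0,0]],[0.8,[0,0,0],[0,0,0]],[0.5,[0,0,0],[0,0,0]],[0.4,[0,0,0],[0,0,0]],[0.3,[0,0,0],[0,0,0]]]'

```text
time_s: 5.9
ee_pos: [459.7, -228.7, 24.8]
ee_rot: [-180.0, 0.0, -147.4]
force: [0.4, -0.4, -0.4]
gripper_width: 57.1
```

```bash
python3 -c "
from h import *
plan([609.4,-206.9,85],-147.4)"
```

```text
t 5.9 pos [ 459.7 -228.7   24.8] [-180.     0.  -147.4] w 57.1 F [ 0.4 -0.4 -0.4]
shift [-137.8  -62.4  -60.1] rot [-0.001  0.     0.   ] rows 3.3
```

Emit:
drive_tool --series '[[0.2,[0,0,-30],[0,0,0]],[0,[0,0,-62],[0,0,0]],[0,[-45,-20,-64],[0,0,0.02]],[0,[-90,-40,-62],[0,0,0.05]],[0,[-137.8,-62.4,-60],[0,0,0.06]]]'

```text
time_s: 6.4
ee_pos: [608.2, -207.1, 85.6]
ee_rot: [-179.9, 0.1, -150.9]
force: [0.7, -0.6, -0.6]
gripper_width: 91.2
```

Emit:
drive_tool --series '[[0,[0,0,0],[0,0,0]],[0,[0,0,0],[0,0,0]],[0,[0,0,0],[0,0,0]],[0,[0,0,0],[0,0,0]],[0,[0,0,0],[0,0,0]]]'

```text
time_s: 6.9
ee_pos: [605.5, -207.6, 85.0]
ee_rot: [-180.0, -0.0, -150.9]
force: [0.4, -0.6, -0.2]
gripper_width: 91.5
```

Run:
```python
from h import *
plan([609.4,-206.9,9],-151)
g=snap('wrist','w5')
```

```text
t 6.9 pos [ 605.5 -207.6   85. ] [-180.    -0.  -150.9] w 91.5 F [ 0.4 -0.6 -0.2]
shift [-3.7 -1.3 76. ] rot [-0.    -0.     0.002] rows 1.5
```

View pics/w5.png

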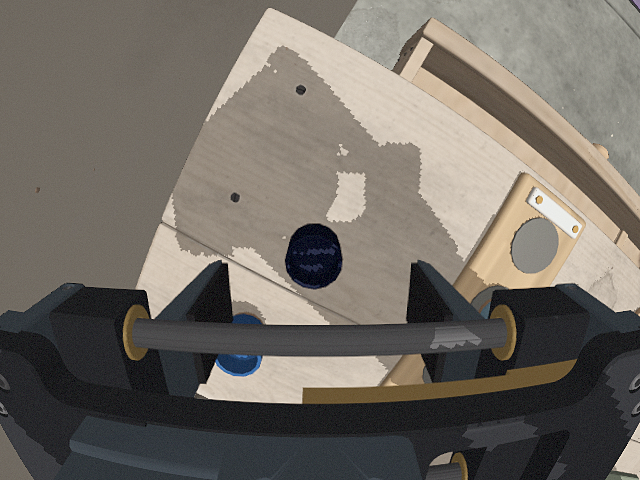

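Emit:
drive_tool --series '[[0,[-3.7,-1.3,15],[0,0,0]],[0.1,[-3.7,-1.3,45],[0,0,0]],[0.2,[-3.7,-1.3,65],[0,0,0]],[0.3,[-3.7,-1.3,76],[0,0,0]],[0.4,[-3.7,-1.3,76],[0,0,0]]]'

```text
time_s: 7.45
ee_pos: [609.0, -206.1, 6.3]
ee_rot: [179.8, -0.2, -150.8]
force: [-0.4, -0.4, 0.1]
gripper_width: 62.2
```

Emit:
drive_tool --series '[[0.8,[0,0,0],[0,0,0]],[0.8,[0,0,0],[0,0,0]],[0.8,[0,0,0],[0,0,0]],[0.8,[0,0,0],[0,0,0]],[0.8,[0,0,0],[0,0,0]]]'

```text
time_s: 7.95
ee_pos: [610.9, -206.9, 9.7]
ee_rot: [-179.9, 0.1, -150.8]
force: [-0.7, -0.5, 4.1]
gripper_width: 34.2
```

Run:
```python
from h import *
plan([459.5,-105.3,75],-151)
```

```text
t 7.95 pos [ 610.9 -206.9    9.7] [-1.799e+02  1.000e-01 -1.508e+02] w 34.2 F [-0.7 -0.5  4.1]
shift [ 82.6 162.4 -65.6] rot [-0.002  0.001  0.003] rows 3.9
```

Emit:
drive_tool --series '[[0.8,[0,0,0],[0,0,0]],[0.8,[0,0,0],[0,0,0]],[0.8,[0,0,-6],[0,0,0]],[0.8,[0,0,-12],[0,0,0]],[0.8,[0,0,-12],[0,0,0]]]'

```text
time_s: 8.45
ee_pos: [610.9, -206.7, 21.5]
ee_rot: [-179.9, 0.1, -150.8]
force: [0.9, 0.5, -1.0]
gripper_width: 34.5
```

Run:
```python
from h import *
plan([459.5,-105.3,75],-151)
g=snap('wrist','w6');s=snap('side','s6');crop('side0',300,200,150,130,5,'s6c',s['image'])
```

```text
t 8.45 pos [ 610.9 -206.7   21.5] [-1.799e+02  1.000e-01 -1.508e+02] w 34.5 F [ 0.9  0.5 -1. ]
shift [ 82.7 162.3 -53.8] rot [-0.001  0.001  0.003] rows 3.8
```

View pics/s6c.png

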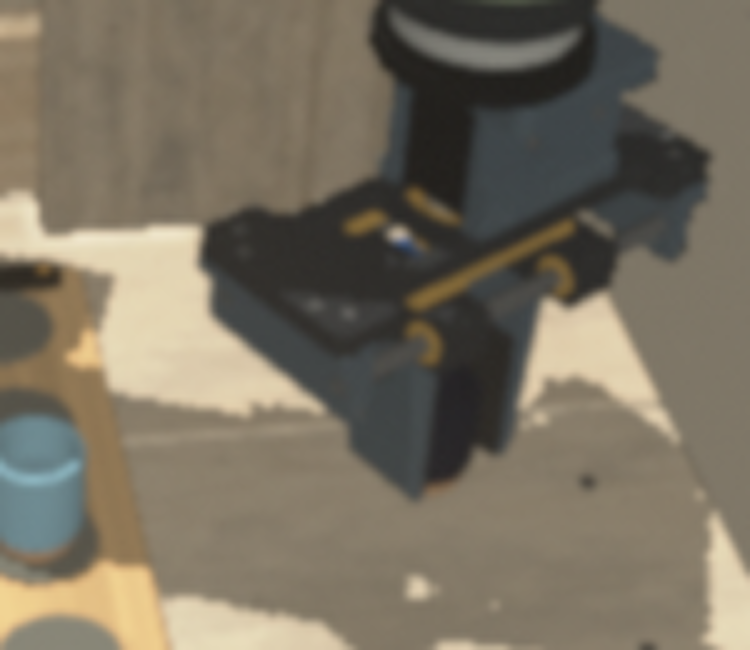

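View pics/w6.png

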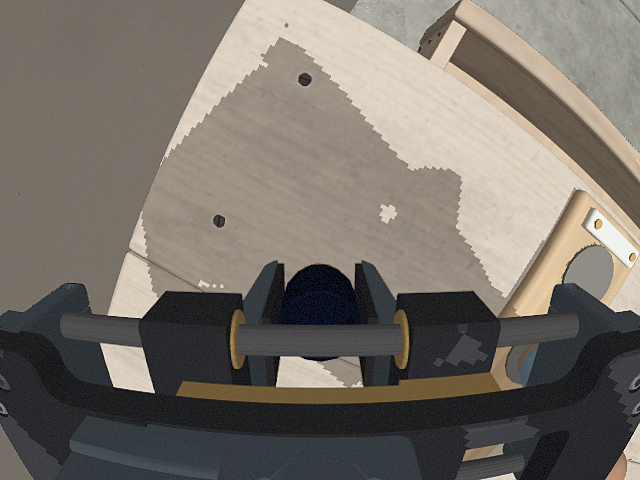

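Emit:
drive_tool --series '[[0.8,[10,20,-35],[0,0,0]],[0.8,[30,59,-50],[0,0,0]],[0.8,[52,102,-52],[0,0,0]],[0.8,[72,141,-52],[0,0,0]],[0.8,[82.7,162.3,-52],[0,0,0]]]'

```text
time_s: 9.05
ee_pos: [455.4, -103.8, 72.3]
ee_rot: [179.9, -0.1, -150.9]
force: [13.6, -37.4, -5.8]
gripper_width: 34.4
```

Emit:
drive_tool --series '[[0.8,[0,0,0],[0,0,0]],[0.8,[0,0,0],[0,0,0]],[0.8,[0,0,0],[0,0,0]],[0.8,[0,0,0],[0,0,0]],[0.8,[0,0,0],[0,0,0]]]'

```text
time_s: 9.55
ee_pos: [459.3, -105.2, 72.4]
ee_rot: [180.0, -0.0, -150.8]
force: [-0.1, -0.7, -0.9]
gripper_width: 34.4
```

Run:
```python
from h import *
plan([459.5,-105.3,24.5],-151)
s=snap('scene','s7');crop('side0',200,120,270,200,2.9,'s7c',s['image'])
```

```text
t 9.55 pos [ 459.3 -105.2   72.4] [ 180.    -0.  -150.8] w 34.4 F [-0.1 -0.7 -0.9]
shift [-0.1 -0.2 47.9] rot [ 0.    -0.     0.003] rows 1.0
```

View pics/s7c.png

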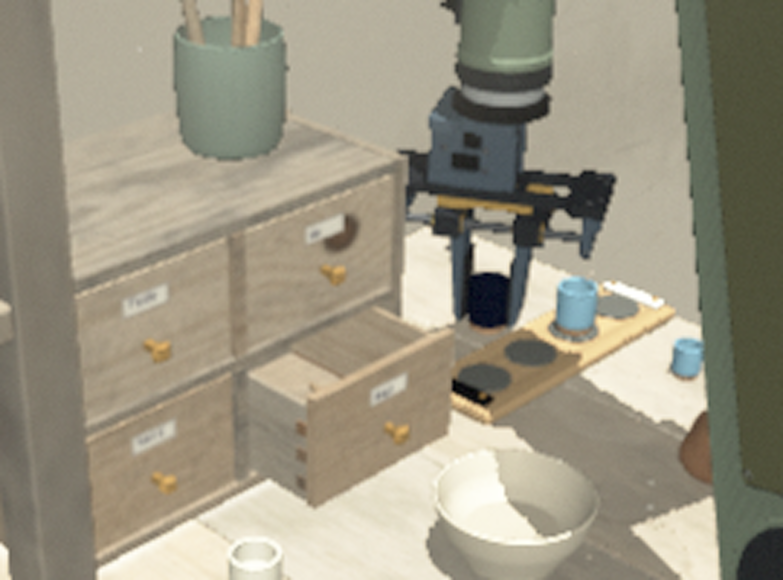

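Contact force rose briefly to about 40 N: the gripper's rear corner brushed the chest side at y ≈ -30. I'll back off, turn the wrist to narrow the gripper in y, then return slowly.

Emit:
drive_tool --series '[[0.8,[4,-7,0],[0,0,0]],[0.8,[4,-7,0],[0,0,0.05]],[0.8,[4,-7,0],[0,0,0.1]],[0.8,[4,-7,0],[0,0,0.1]],[0.8,[4,-7,0],[0,0,0.1]]]'

```text
time_s: 10.1
ee_pos: [459.0, -113.5, 72.6]
ee_rot: [-180.0, -0.0, -156.5]
force: [-0.2, -0.1, -0.2]
gripper_width: 34.4
```

Run:
```python
from h import *
plan([459.5,-105.3,24.5],-156.5);print(env.state()['qpos'].round(1))
```

```text
t 10.1 pos [ 459.  -113.5   72.6] [-180.    -0.  -156.5] w 34.4 F [-0.2 -0.1 -0.2]
shift [-3.7  7.4 48.1] rot [-0. -0. -0.] rows 1.0
[-15.3  17.5 114.2  -0.   48.3 141.2]
```

Emit:
drive_tool --series '[[0.8,[-2,4,10],[0,0,0]],[0.8,[-3,6,22],[0,0,0]],[0.8,[-3.7,7.4,34],[0,0,0]],[0.8,[-3.7,7.4,43],[0,0,0]],[0.8,[-3.7,7.4,46],[0,0,0]]]'

```text
time_s: 10.6
ee_pos: [458.6, -104.6, 25.4]
ee_rot: [179.9, -0.1, -156.5]
force: [-0.1, -0.7, -0.4]
gripper_width: 34.6
```

Run:
```python
from h import *
plan([459.5,-105.3,24.5],-156.5)
g=snap('wrist','w8')
```

```text
t 10.6 pos [ 458.6 -104.6   25.4] [ 1.799e+02 -1.000e-01 -1.565e+02] w 34.6 F [-0.1 -0.7 -0.4]
shift [-0.6 -1.   0.9] rot [ 0.001 -0.002 -0.   ] rows 0.0
```

View pics/w8.png

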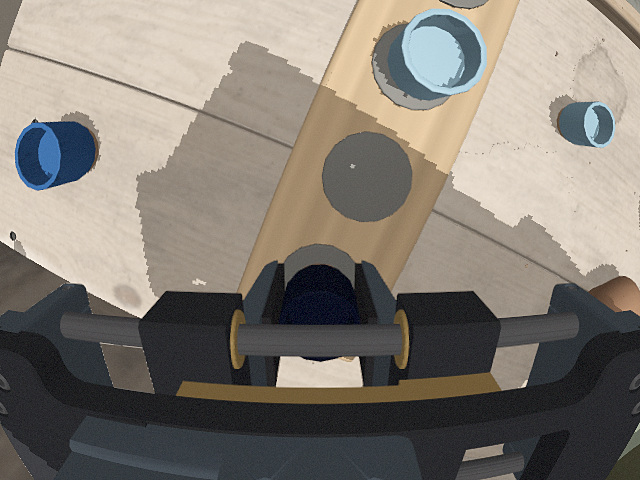

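Emit:
drive_tool --series '[[0.8,[0,0,0],[0,0,0]],[0.8,[0,0,0.5],[0,0,0]],[0.8,[0,0,1],[0,0,0]],[0.5,[0,0,1],[0,0,0]],[0.4,[0,0,1],[0,0,0]]]'

```text
time_s: 11.15
ee_pos: [459.7, -105.1, 25.9]
ee_rot: [-180.0, 0.0, -156.6]
force: [-0.6, -0.7, -1.1]
gripper_width: 47.7
```

Emit:
drive_tool --series '[[0.4,[0,0,0],[0,0,0]],[0.3,[0,0,-10],[0,0,0]],[0.3,[4,-7,-45],[0,0,0]],[0.2,[8,-14,-70],[0,0,0]],[0,[4,-14,-75],[0,0,0]]]'

```text
time_s: 11.65
ee_pos: [463.2, -120.6, 104.0]
ee_rot: [-179.7, 0.3, -156.6]
force: [-0.4, -0.4, -1.1]
gripper_width: 77.1
```

Run:
```python
from h import *
g=snap('wrist','w9')
plan([622.8,-121,85],-156.5)
```

```text
t 11.7 pos [ 463.6 -119.9  103.3] [-179.8    0.3 -156.6] w 81.0 F [ 1.2  0.3 -0.1]
shift [-145.6  -64.1   19.3] rot [-0.004  0.005 -0.002] rows 3.2
```

View pics/w9.png

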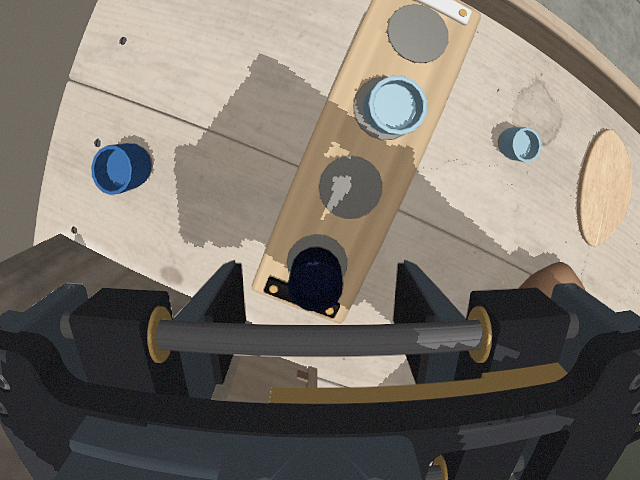

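Emit:
drive_tool --series '[[0,[-30,-14,8],[0,0,-0.02]],[0,[-70,-31,15],[0,0,-0.035]],[0,[-105,-46,19],[0,0,-0.035]],[0,[-130,-57,19],[0,0,-0.035]],[0,[-145,-64,19],[0,0,-0.035]]]'

```text
time_s: 12.2
ee_pos: [621.3, -119.6, 79.7]
ee_rot: [179.9, -0.1, -154.5]
force: [0.4, -0.1, 1.1]
gripper_width: 91.4
```

Emit:
drive_tool --series '[[0,[0,0,0],[0,0,0]],[0,[0,0,0],[0,0,0]],[0,[0,0,0],[0,0,0]],[0,[0,0,0],[0,0,0]],[0,[0,0,0],[0,0,0]]]'

```text
time_s: 12.7
ee_pos: [619.1, -120.5, 81.9]
ee_rot: [-180.0, -0.0, -154.6]
force: [-0.7, -0.7, -0.7]
gripper_width: 91.2
```

Run:
```python
from h import *
g=snap('wrist','w10')
print(fitw(g,lambda q:q[:,:,2]-q[:,:,0]>20,(270,200,100,75)))
plan([622.8,-117.7,9],-154.5); print(env.state()['qpos'].round(1))
```

```text
(array([ 624.2, -122.5]), 0.836, array([313. , 253.3]))
t 12.75 pos [ 619.3 -120.5   81.9] [-180.     0.  -154.6] w 90.9 F [0.2 0.1 0.1]
shift [-4.4  1.1 72.9] rot [-0.     0.    -0.001] rows 1.5
[-12.1  29.2  92.3  -0.   58.5 142.5]
```

View pics/w10.png

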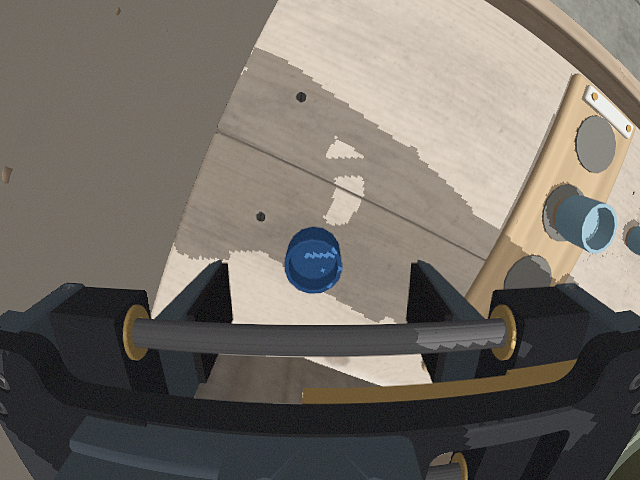

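Emit:
drive_tool --series '[[0,[-4.4,1.1,15],[0,0,0]],[0.1,[-4.4,1.1,45],[0,0,0]],[0.2,[-4.4,1.1,63],[0,0,0]],[0.3,[-4.4,1.1,72],[0,0,0]],[0.4,[-4.4,1.1,72],[0,0,0]]]'

```text
time_s: 13.25
ee_pos: [622.2, -117.2, 7.7]
ee_rot: [179.9, -0.2, -154.6]
force: [-0.8, 0.1, 0.4]
gripper_width: 62.4
```

Emit:
drive_tool --series '[[0.4,[0,0,0],[0,0,0]],[0.8,[0,0,0],[0,0,0]],[0.8,[0,0,0],[0,0,0]],[0.8,[0,0,0],[0,0,0]],[0.8,[0,0,0],[0,0,0]]]'

```text
time_s: 13.75
ee_pos: [623.8, -117.7, 10.5]
ee_rot: [-179.9, 0.1, -154.6]
force: [-0.3, -0.8, 3.5]
gripper_width: 36.0
```

Emit:
drive_tool --series '[[0.8,[0,0,0],[0,0,0]],[0.8,[0,0,0],[0,0,0]],[0.8,[0,0,-10],[0,0,0]],[0.8,[0,0,-30],[0,0,0]],[0.8,[0,0,-62],[0,0,0]]]'

```text
time_s: 14.25
ee_pos: [621.6, -117.2, 70.4]
ee_rot: [179.8, -0.2, -154.6]
force: [0.3, -0.1, -0.2]
gripper_width: 36.1
```

Run:
```python
from h import *
g=snap('wrist','w11')
plan([460,-167.1,75],-150); print(env.state()['qpos'].round(1))
```

```text
t 14.3 pos [ 625.8 -118.1   77.4] [-179.7    0.3 -154.6] w 36.2 F [1.5 0.9 2.8]
shift [170.8  27.    1.3] rot [-0.005  0.006 -0.08 ] rows 3.5
[-11.7  29.7  92.1  -0.   57.8 142.8]
```

View pics/w11.png

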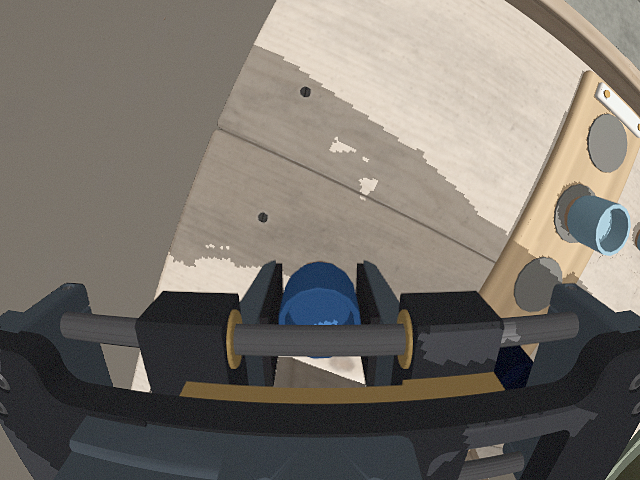

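Emit:
drive_tool --series '[[0.8,[30,8,-6],[0,0,0]],[0.8,[75,14,-6],[0,0,0]],[0.8,[115,20,-6],[0,0,0]],[0.8,[150,25,-6],[0,0,0]],[0.8,[169,27,-4],[0,0,0]]]'

```text
time_s: 14.8
ee_pos: [456.1, -165.9, 75.8]
ee_rot: [180.0, -0.1, -154.6]
force: [0.6, 0.1, -0.1]
gripper_width: 36.2
```

Emit:
drive_tool --series '[[0.8,[0,0,0],[0,0,0]],[0.8,[0,0,0],[0,0,0]],[0.8,[0,0,0],[0,0,0]],[0.8,[0,0,0],[0,0,0]],[0.8,[0,0,0],[0,0,0]]]'

```text
time_s: 15.3
ee_pos: [459.9, -165.6, 75.5]
ee_rot: [-180.0, 0.0, -154.5]
force: [-0.5, -1.0, -0.2]
gripper_width: 36.4
```

Run:
```python
from h import *
plan([460,-167.1,25.5],-154.6)
```

```text
t 15.3 pos [ 459.9 -165.6   75.5] [-180.     0.  -154.5] w 36.4 F [-0.5 -1.  -0.2]
shift [ 0.5 -1.4 50. ] rot [-0.     0.     0.002] rows 1.0
```

Emit:
drive_tool --series '[[0.8,[0.5,-1.4,18],[0,0,0]],[0.8,[0.5,-1.4,34],[0,0,0]],[0.8,[0.5,-1.4,44],[0,0,0]],[0.8,[0.5,-1.4,48],[0,0,0]],[0.8,[0.5,-1.4,49.5],[0,0,0]]]'

```text
time_s: 15.8
ee_pos: [459.4, -167.2, 25.8]
ee_rot: [180.0, -0.0, -154.5]
force: [0.7, 1.1, -1.0]
gripper_width: 36.1
```

Emit:
drive_tool --series '[[0.8,[0,0,0],[0,0,0]],[0.8,[0,0,0],[0,0,0]],[0.8,[0,0,0.5],[0,0,0]],[0.5,[0,0,0.5],[0,0,0]],[0.4,[0,0,0.5],[0,0,0]]]'

```text
time_s: 16.3
ee_pos: [459.4, -167.3, 25.9]
ee_rot: [-180.0, 0.0, -154.6]
force: [-0.9, -0.3, -0.7]
gripper_width: 49.6
```

Emit:
drive_tool --series '[[0.4,[0,0,0],[0,0,0]],[0.3,[0,0,-8],[0,0,0]],[0.3,[0,0,-40],[0,0,0]],[0.2,[0,0,-85],[0,0,0]],[0,[0,0,-130],[0,0,0]]]'

```text
time_s: 16.8
ee_pos: [458.8, -167.1, 157.4]
ee_rot: [180.0, -0.0, -154.6]
force: [1.0, -0.9, -0.3]
gripper_width: 77.0
```

Run:
```python
from h import *
g=snap('wrist','w12')
plan([300,50,290],60); print(env.state()['qpos'].round(1))
```

```text
t 16.85 pos [ 463.4 -168.9  165.1] [-179.4    0.6 -154.6] w 80.8 F [ 3.  -0.4  5.1]
shift [  52.2  266.5 -128.3] rot [0.008 0.018 2.538] rows 16.9
[-21.4  12.8 105.   -0.   61.4 133.2]
```

View pics/w12.png

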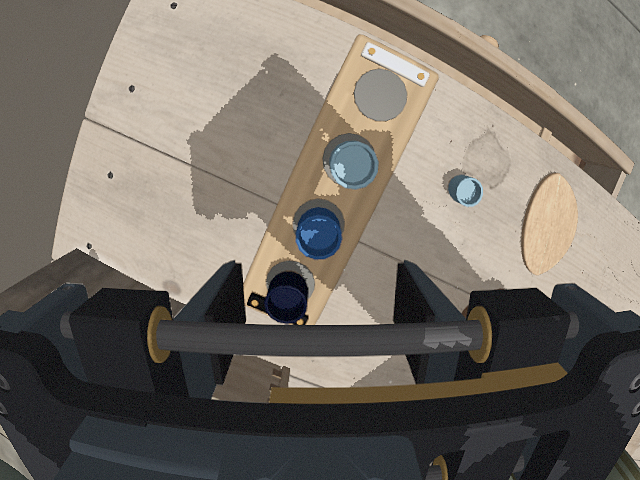

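Run:
```python
from h import *
plan([380,-120,270],-112)
```

```text
t 16.85 pos [ 463.4 -168.9  165.1] [-179.4    0.6 -154.6] w 80.8 F [ 3.  -0.4  5.1]
shift [  53.2   78.8 -106.3] rot [-0.014  0.006 -0.743] rows 5.0
```

Emit:
drive_tool --series '[[0,[11,16,-30],[0,0,-0.148]],[0,[22,32,-55],[0,0,-0.296]],[0,[33,48,-80],[0,0,-0.445]],[0,[44,64,-100],[0,0,-0.594]],[0,[53,79,-110],[0,0,-0.743]]]'

```text
time_s: 17.35
ee_pos: [377.2, -118.5, 267.8]
ee_rot: [-179.8, 0.0, -111.6]
force: [-0.3, 0.1, -0.6]
gripper_width: 91.5
```

Run:
```python
from h import *
plan([360,-60,280],-70)
```

```text
t 17.35 pos [ 377.2 -118.5  267.8] [-179.8    0.  -111.6] w 91.5 F [-0.3  0.1 -0.6]
shift [-48.   37.5 -12.3] rot [-0.004 -0.001 -0.727] rows 4.8
```

Emit:
drive_tool --series '[[0,[-10,7,-3],[0,0,-0.147]],[0,[-19,15,-5],[0,0,-0.294]],[0,[-29,22,-8],[0,0,-0.441]],[0,[-38,30,-10],[0,0,-0.588]],[0,[-48,37,-12],[0,0,-0.735]]]'

```text
time_s: 17.85
ee_pos: [360.6, -59.8, 278.1]
ee_rot: [-180.0, -0.0, -69.5]
force: [-0.7, 0.1, -0.8]
gripper_width: 91.3
```

Run:
```python
from h import *
plan([355,30,280],-28)
```

```text
t 17.85 pos [360.6 -59.8 278.1] [-180.    -0.   -69.5] w 91.3 F [-0.7  0.1 -0.8]
shift [-86.1 -26.1  -2. ] rot [-0.    -0.001 -0.725] rows 4.8
```

Emit:
drive_tool --series '[[0,[-17,-5,0],[0,0,-0.147]],[0,[-34,-10,0],[0,0,-0.294]],[0,[-52,-15,0],[0,0,-0.441]],[0,[-69,-20,0],[0,0,-0.588]],[0,[-86,-26,0],[0,0,-0.735]]]'

```text
time_s: 18.35
ee_pos: [355.5, 30.0, 278.0]
ee_rot: [-180.0, -0.0, -27.4]
force: [0.2, 0.2, -1.0]
gripper_width: 91.1
```

Run:
```python
from h import *
plan([360,120,260],14)
```

```text
t 18.35 pos [355.5  30.  278. ] [-180.    -0.   -27.4] w 91.1 F [ 0.2  0.2 -1. ]
shift [-37.5 -81.9  18. ] rot [-0.    -0.001 -0.723] rows 4.8
```

Emit:
drive_tool --series '[[0,[-7,-16,3],[0,0,-0.147]],[0,[-15,-32,7],[0,0,-0.294]],[0,[-22,-48,11],[0,0,-0.441]],[0,[-30,-65,15],[0,0,-0.588]],[0,[-37,-82,18],[0,0,-0.735]]]'

```text
time_s: 18.85
ee_pos: [361.0, 119.9, 259.7]
ee_rot: [180.0, -0.0, 14.7]
force: [0.4, 0.2, 0.6]
gripper_width: 91.3
```

Run:
```python
from h import *
plan([378,218,200],57)
```

```text
t 18.85 pos [361.  119.9 259.7] [180.   -0.   14.7] w 91.3 F [0.4 0.2 0.6]
shift [ 41.3 -90.6  59.7] rot [ 0.    -0.    -0.738] rows 4.9
```

Emit:
drive_tool --series '[[0,[8,-20,6],[0,0,-0.147]],[0,[17,-40,12],[0,0,-0.294]],[0,[26,-60,24],[0,0,-0.441]],[0,[35,-78,42],[0,0,-0.588]],[0,[41,-90,60],[0,0,-0.738]]]'

```text
time_s: 19.35
ee_pos: [379.1, 217.9, 199.5]
ee_rot: [180.0, -0.1, 57.0]
force: [0.2, 0.6, 0.4]
gripper_width: 91.1
```

Emit:
drive_tool --series '[[0,[0,0,0],[0,0,0]],[0,[0,0,0],[0,0,0]],[0,[0,0,0],[0,0,0]],[0,[0,0,0],[0,0,0]],[0,[0,0,0],[0,0,0]]]'

```text
time_s: 19.85
ee_pos: [379.1, 216.2, 200.4]
ee_rot: [179.9, -0.1, 56.5]
force: [0.7, -0.5, -0.3]
gripper_width: 91.1
```

Run:
```python
from h import *
g=snap('wrist','w13'); plan([382.5,221,90],58)
print(fproj(g,[[382.5,221,42],[382.5,221,0]]))
```

```text
t 19.9 pos [379.  216.2 200.2] [ 1.80e+02 -1.00e-01  5.66e+01] w 91.0 F [-0.7 -0.2  0.4]
shift [  5.8   0.2 110.2] rot [ 0.001 -0.001 -0.025] rows 2.2
[[326.11449873 218.95598415]
 [325.28891259 209.42083829]]
```

View pics/w13.png

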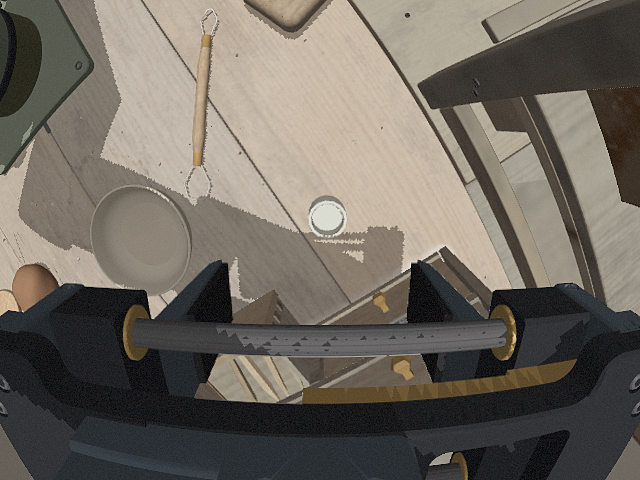

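Run:
```python
from h import *
crop('w13',290,180,80,80,8,'c13')
c=load('scene0')
R=Ro.from_euler('xyz',c['orientation'],degrees=True).as_matrix();K=c['K'];o=np.array(c['origin'])
for uv in [(254,239),(255,286)]:
    d=R@np.array([(uv[0]-K[0,2])/K[0,0],(uv[1]-K[1,2])/K[1,1],1])
    print(uv,[(o+d*(x-o[0])/d[0]).round(0) for x in (450,480)])
g=load('w13')
for z in(60,170): print(z,fback(g,(380,298),z).round(0),fback(g,(402,368),z).round(0))
```

```text
(254, 239) [array([450., 243., 179.]), array([480., 220., 158.])]
(255, 286) [array([450., 247.,  76.]), array([480., 224.,  51.])]
60 [470. 224.  60.] [555. 203.  60.]
170 [414. 236. 170.] [469. 222. 170.]
```

View pics/c13.png

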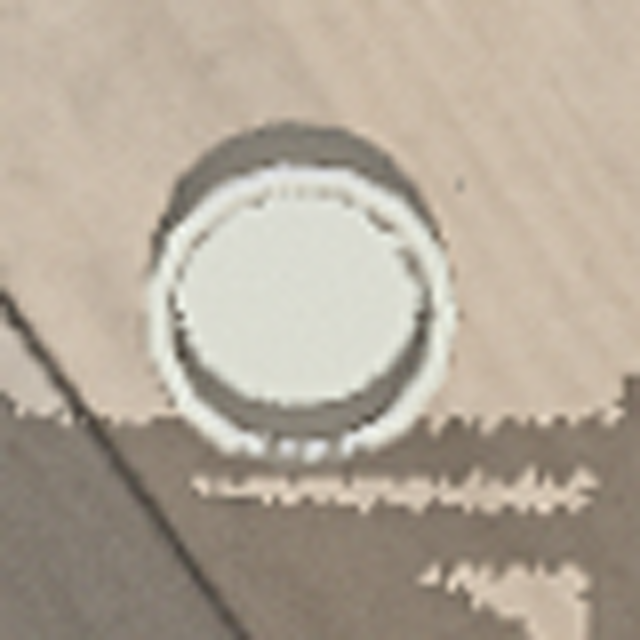

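Run:
```python
from h import *
g=load('w13'); p=fback(g,(327.2,218.6),42); print(p.round(1)); plan([p[0],p[1],90],57)
```

```text
[382.8 222.   42. ]
t 19.9 pos [379.  216.2 200.2] [ 1.80e+02 -1.00e-01  5.66e+01] w 91.0 F [-0.7 -0.2  0.4]
shift [ 6.800e+00 -1.000e-01  1.102e+02] rot [ 0.001 -0.001 -0.008] rows 2.2
```

Emit:
drive_tool --series '[[0,[4,0,25],[0,0,0]],[0,[6.8,0,65],[0,0,0]],[0,[6.8,0,100],[0,0,0]],[0,[6.8,0,120],[0,0,0]],[0,[6.8,0,120],[0,0,0]]]'

```text
time_s: 20.4
ee_pos: [380.7, 221.0, 77.5]
ee_rot: [-179.8, 0.3, 56.6]
force: [0.1, -0.3, -0.1]
gripper_width: 91.4
```

Emit:
drive_tool --series '[[0,[0,0,0],[0,0,0]],[0,[0,0,15],[0,0,0]],[0,[0,0,40],[0,0,0]],[0,[0,0,60],[0,0,0]],[0,[0,0,70],[0,0,0]]]'

```text
time_s: 20.9
ee_pos: [383.2, 222.5, 9.9]
ee_rot: [180.0, -0.1, 56.6]
force: [0.0, 0.5, 0.2]
gripper_width: 91.4
```

Run:
```python
from h import *
plan([382.8,222,9.5],57); g=snap('wrist','w14')
```

```text
t 20.9 pos [383.2 222.5   9.9] [ 1.80e+02 -1.00e-01  5.66e+01] w 91.4 F [0.  0.5 0.2]
shift [-0.6 -0.1  0.4] rot [ 0.001 -0.001 -0.007] rows 0.0
```

View pics/w14.png

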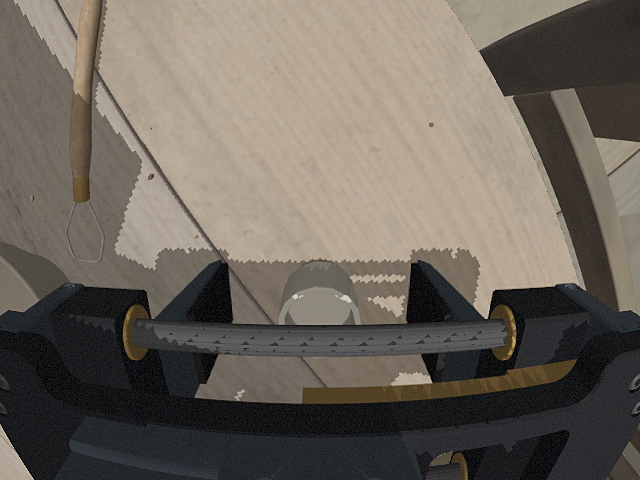

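The cream cup is centred between the jaws, at about (318,305). I'll close and lift.

Emit:
drive_tool --series '[[0.8,[0,0,0],[0,0,0]],[0.8,[0,0,0],[0,0,0]],[0.8,[0,0,0],[0,0,0]],[0.8,[0,0,0],[0,0,0]],[0.8,[0,0,0],[0,0,0]]]'

```text
time_s: 21.45
ee_pos: [382.8, 222.3, 10.0]
ee_rot: [180.0, -0.0, 56.6]
force: [-1.0, -0.3, 0.2]
gripper_width: 53.8
```

Emit:
drive_tool --series '[[0.8,[0,0,0],[0,0,0]],[0.8,[0,0,0],[0,0,0]],[0.8,[0,0,0],[0,0,0]],[0.8,[0,0,0],[0,0,0]],[0.8,[0,0,0],[0,0,0]]]'

```text
time_s: 21.95
ee_pos: [382.6, 222.2, 9.7]
ee_rot: [180.0, -0.0, 56.6]
force: [0.3, 0.6, 1.5]
gripper_width: 36.3
```

Emit:
drive_tool --series '[[0.8,[0,0,-10],[0,0,0]],[0.8,[0,0,-40],[0,0,0]],[0.8,[0,0,-85],[0,0,0]],[0.8,[0,0,-130],[0,0,0]],[0.8,[0,0,-175],[0,0,0]]]'

```text
time_s: 22.45
ee_pos: [382.0, 221.9, 186.9]
ee_rot: [180.0, 0.0, 56.6]
force: [0.6, -0.1, -0.9]
gripper_width: 36.1
```

Run:
```python
from h import *
g=snap('wrist','w15'); plan([355,90,250],20)
```

```text
t 22.5 pos [386.  224.1 194.1] [179.6  -0.7  56.6] w 36.3 F [1.7 1.6 4.7]
shift [-128.3   48.2  -57.2] rot [ 0.003 -0.015  0.639] rows 4.3
```

View pics/w15.png

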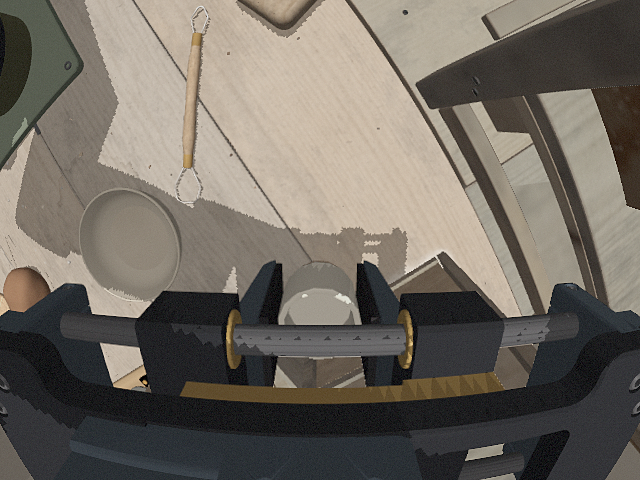

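Emit:
drive_tool --series '[[0.8,[-24,10,-12],[0,0,0.12]],[0.8,[-50,20,-24],[0,0,0.25]],[0.8,[-76,30,-36],[0,0,0.38]],[0.8,[-102,40,-48],[0,0,0.51]],[0.8,[-128,48,-57],[0,0,0.639]]]'

```text
time_s: 23.0
ee_pos: [351.8, 87.8, 242.5]
ee_rot: [180.0, -0.1, 19.7]
force: [1.0, -0.6, -0.5]
gripper_width: 36.0
```

Run:
```python
from h import *
plan([365,-110,230],-12)
```

```text
t 23.0 pos [351.8  87.8 242.5] [ 1.80e+02 -1.00e-01  1.97e+01] w 36.0 F [ 1.  -0.6 -0.5]
shift [-54.3 190.7  12.5] rot [ 0.    -0.001  0.554] rows 4.0
```

Emit:
drive_tool --series '[[0.8,[-11,38,0],[0,0,0.11]],[0.8,[-22,76,0],[0,0,0.22]],[0.8,[-33,114,2],[0,0,0.33]],[0.8,[-44,152,6],[0,0,0.44]],[0.8,[-54,190,12],[0,0,0.55]]]'

```text
time_s: 23.5
ee_pos: [366.1, -109.7, 230.0]
ee_rot: [180.0, -0.1, -11.8]
force: [0.2, -0.1, -0.8]
gripper_width: 36.1
```

Run:
```python
from h import *
plan([461.1,-290.9,120],-12)
```

```text
t 23.5 pos [ 366.1 -109.7  230. ] [ 1.80e+02 -1.00e-01 -1.18e+01] w 36.1 F [ 0.2 -0.1 -0.8]
shift [129.7 158.  110.3] rot [ 0.    -0.001  0.004] rows 4.6
```

Emit:
drive_tool --series '[[0.8,[25,31,18],[0,0,0]],[0.8,[52,63,40],[0,0,0]],[0.8,[79,96,62],[0,0,0]],[0.8,[106,129,85],[0,0,0]],[0.8,[129.7,158,110],[0,0,0]]]'

```text
time_s: 24.0
ee_pos: [462.9, -290.9, 119.0]
ee_rot: [180.0, -0.1, -11.5]
force: [1.0, 0.0, -1.4]
gripper_width: 36.3
```

Emit:
drive_tool --series '[[0.8,[0,0,0],[0,0,0]],[0.8,[0,0,0],[0,0,0]],[0.8,[0,0,0],[0,0,0]],[0.8,[0,0,0],[0,0,0]],[0.8,[0,0,0],[0,0,0]]]'

```text
time_s: 24.5
ee_pos: [462.2, -288.1, 120.9]
ee_rot: [180.0, -0.1, -11.4]
force: [-0.5, 0.6, -0.1]
gripper_width: 36.7
```

Run:
```python
from h import *
plan([461.1,-290.9,75],-12);g=snap('wrist','w16')
```

```text
t 24.5 pos [ 462.2 -288.1  120.9] [ 1.80e+02 -1.00e-01 -1.14e+01] w 36.7 F [-0.5  0.6 -0.1]
shift [-0.6  2.9 45.9] rot [ 0.001 -0.002  0.01 ] rows 0.9
```

View pics/w16.png

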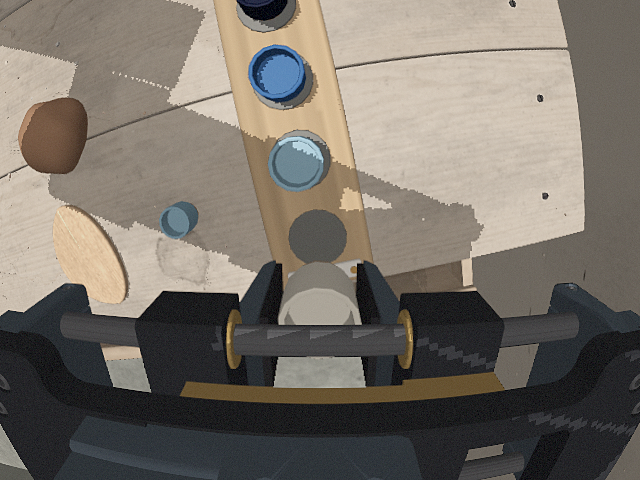

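Emit:
drive_tool --series '[[0.8,[-0.6,2.9,20],[0,0,0]],[0.8,[-0.6,2.9,50],[0,0,0]],[0.8,[-0.6,2.9,70],[0,0,0]],[0.8,[-0.6,2.9,82],[0,0,0]],[0.8,[-0.6,2.9,86],[0,0,0]]]'

```text
time_s: 25.05
ee_pos: [460.6, -291.0, 32.9]
ee_rot: [-180.0, 0.1, -11.5]
force: [-0.8, 0.6, -0.7]
gripper_width: 36.3
```

Emit:
drive_tool --series '[[0.8,[0,0,3],[0,0,0]],[0.8,[0,0,6],[0,0,0]],[0.8,[0,0,8],[0,0,0]],[0.8,[0,0,9],[0,0,0]],[0.8,[0,0,9],[0,0,0]]]'

```text
time_s: 25.55
ee_pos: [461.1, -291.6, 24.9]
ee_rot: [180.0, -0.0, -11.5]
force: [-0.8, -0.8, -0.7]
gripper_width: 36.6
```

Run:
```python
from h import *
plan([461.1,-290.9,25],-11.4)
```

```text
t 25.55 pos [ 461.1 -291.6   24.9] [180.   -0.  -11.5] w 36.6 F [-0.8 -0.8 -0.7]
shift [-0.2 -0.7 -0.1] rot [ 0.    -0.    -0.002] rows 0.0
```

Emit:
drive_tool --series '[[0.8,[-0.2,-0.7,0.3],[0,0,0]],[0.5,[-0.2,-0.7,0.3],[0,0,0]],[0.4,[-0.2,-0.7,0.3],[0,0,0]],[0.4,[-0.2,-0.7,0.3],[0,0,0]],[0.4,[-0.2,-0.7,0.3],[0,0,0]]]'

```text
time_s: 26.05
ee_pos: [461.0, -290.8, 24.4]
ee_rot: [180.0, -0.0, -11.5]
force: [0.8, -0.3, -0.2]
gripper_width: 55.1
```

Emit:
drive_tool --series '[[0.3,[0,0,-8],[0,0,0]],[0.3,[0,0,-35],[0,0,0]],[0.2,[0,0,-80],[0,0,0]],[0,[-10,0,-125],[0,0,0]],[0,[-40,0,-170],[0,0,0]]]'

```text
time_s: 26.55
ee_pos: [425.3, -283.8, 193.6]
ee_rot: [179.9, -0.2, -11.4]
force: [0.6, -0.6, -0.5]
gripper_width: 85.0
```

Run:
```python
from h import *
plan([430,-350,260],-12)
```

```text
t 26.55 pos [ 425.3 -283.8  193.6] [179.9  -0.2 -11.4] w 85.0 F [ 0.6 -0.6 -0.5]
shift [ 17.9  64.  -66.3] rot [ 0.001 -0.003  0.01 ] rows 1.9
```

Emit:
drive_tool --series '[[0,[5,20,-20],[0,0,0]],[0,[10,45,-45],[0,0,0]],[0,[18,70,-66],[0,0,0]],[0,[18,90,-66],[0,0,0]],[0,[18,94,-66],[0,0,0]]]'

```text
time_s: 27.05
ee_pos: [422.6, -380.7, 257.9]
ee_rot: [179.9, -0.1, -11.6]
force: [-1.6, 0.6, -1.1]
gripper_width: 91.1
```

Emit:
drive_tool --series '[[0,[0,0,0],[0,0,0]],[0,[0,0,0],[0,0,0]],[0,[0,0,0],[0,0,0]],[0,[0,0,0],[0,0,0]],[0,[0,0,0],[0,0,0]]]'

```text
time_s: 27.55
ee_pos: [423.0, -378.4, 256.9]
ee_rot: [-180.0, 0.0, -11.5]
force: [0.7, 0.5, 0.3]
gripper_width: 91.5
```

Run:
```python
from h import *
g=snap('wrist','w17')
s=snap('side','s17')
for p in [(461.1,-290.9),(460.5,-229),(460,-167.1),(459.5,-105.3)]: print(fproj(g,[[*p,57],[*p,15]]).round(0).tolist(),proj(s,[[*p,57]]).round(0))
```

```text
[[339.0, 117.0], [337.0, 119.0]] [[312. 313.]]
[[326.0, 57.0], [325.0, 65.0]] [[307. 289.]]
[[313.0, 1.0], [314.0, 14.0]] [[303. 267.]]
[[301.0, -49.0], [302.0, -33.0]] [[299. 247.]]
```

View pics/w17.png

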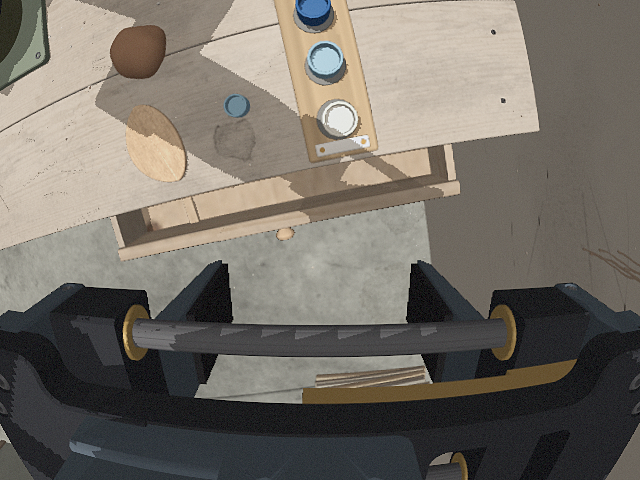

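View pics/s17.png

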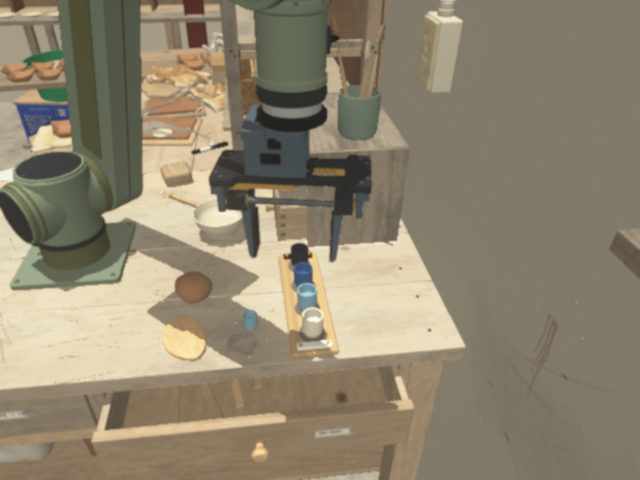

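Emit:
drive_tool --series '[[0,[0,-30,0],[0,0,0]],[0,[0,-65,0],[0,0,0]],[0,[0,-95,0],[0,0,0]],[0,[0,-110,0],[0,0,0]],[0,[0,-110,0],[0,0,0]]]'

```text
time_s: 28.15
ee_pos: [445.1, -270.0, 257.2]
ee_rot: [180.0, -0.0, -11.3]
force: [-0.0, -0.0, 1.0]
gripper_width: 91.3
```

Emit:
drive_tool --series '[[0,[0,0,0],[0,0,0]],[0,[0,0,0],[0,0,0]],[0,[0,0,0],[0,0,0]],[0,[0,0,0],[0,0,0]],[0,[0,0,0],[0,0,0]]]'

```text
time_s: 28.65
ee_pos: [444.7, -271.7, 256.8]
ee_rot: [180.0, 0.0, -11.5]
force: [-0.6, -0.8, 0.3]
gripper_width: 91.3
```

Run:
```python
from h import *
g=snap('wrist','w18'); im=g['image'].copy()
big=cv2.resize(im[20:270,200:430],None,fx=2.4,fy=2.4,interpolation=cv2.INTER_CUBIC)
cv2.imwrite('pics/w18c0.png',big[:,:,::-1])
for p in [(461.1,-290.9),(460.5,-229),(460,-167.1),(459.5,-105.3)]:
  for r,z,c in((18,57,(255,0,0)),(23,15,(0,255,0))):
    q=(fproj(g,[(p[0]+r*np.cos(a),p[1]+r*np.sin(a),z) for a in t])-[200,20]+.5)*2.4-.5
    cv2.polylines(big,[q.round().astype(np.int32)],True,c,1)
  print(fproj(g,[[*p,57],[*p,15]]).round(0).tolist())
cv2.imwrite('pics/w18c.png',big[:,:,::-1])
```

```text
[[338.0, 224.0], [336.0, 215.0]]
[[326.0, 165.0], [325.0, 162.0]]
[[313.0, 105.0], [313.0, 108.0]]
[[300.0, 46.0], [302.0, 54.0]]
```

View pics/w18c.png

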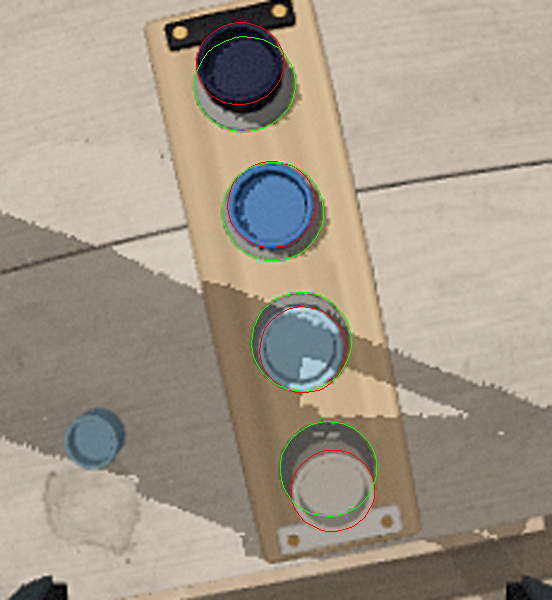

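View pics/w18c0.png

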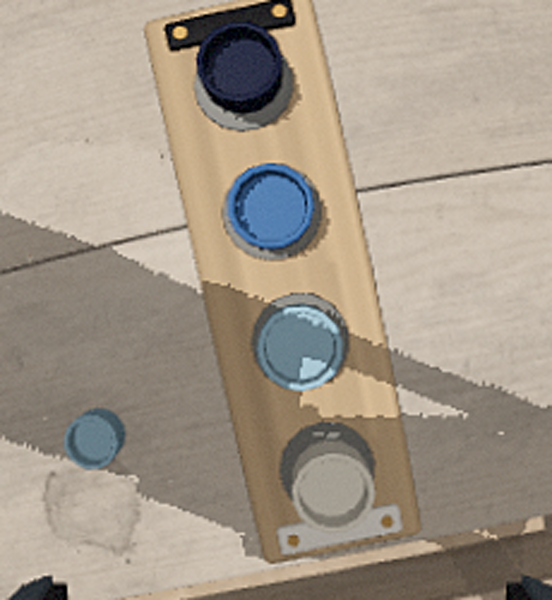

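```bash
python3 -c "
from h import *
print(env.state()['time_s'],abs(env.state()['qvel']).max(),env.job_done())"
```

```text
the job is handed in; nothing more can be done
28.7 0.22272398089461437 None
```

I placed all four cups on the sample board in shade order and handed the job in at 28.7 s. From the white tag to the black tag they run cream, sky, blue, navy. I used the full-size sky cup and left the smaller look-alike alone.

**Final check:** The last overhead wrist picture shows every cup upright on its own mark. Outlines drawn at the target positions match each cup to within about 1–1.5 mm. Sky looks furthest off, at about 1.2 mm. The gripper was open and well above the cups, touching nothing.

**Possible failure:** While I carried navy to the mark next to the black tag, the gripper's body brushed the side of the drawer chest. The tool read about 40 N for a moment (13.6, -37.4, -5.8), which is right at the 40 N limit, and I can't tell whether it counted as over. I backed off, turned the wrist, and set the cup down with no further contact. Nothing shifted or tipped in the later pictures.

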